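Clear the specimens, fetch the weighing boat, load it and put the specimens back

TASK

The glass weighing boat stands behind the drill core and the iron ore lump on the wooden stand: first move those two specimens onto the cork mat, standing upright, then set the empty boat in the middle of the balance pan and gently put the marble cube flat in it. Only then stand the core and the ore lump back on the wooden stand, each upright exactly where it was at the start. Keep everything upright, set the boat and the cube down gently, and leave the brass weight box and the jar where they are.

Things in the scene. Friction and masses are not known exactly. Their poses are not given: they have to be found in the camera images.
- boat: Glass weighing boat, an open rectangular tray, 60 mm wide (its x) by 90 mm long (its y), 20 mm high, walls and floor 3 mm (inside 54 by 84 mm, floor top 3 mm above the underside); a small flat spout sticks out 11 mm at one short end (+y). 90 g. Loose; starts on the wooden stand, on the side away from the robot. Origin: centre of the underside; z up.
- core: Piece of grey drill core, an upright round cylinder 48 mm in diameter and 100 mm high, about 0.45 kg. Loose; starts on the wooden stand on the robot's side of the boat, beside the ore lump. Origin: centre of the underside; z up.
- ore: Rusty brown iron ore lump, an upright rough block about 91 mm high; its two faces towards its own +y and -y are sawn flat, upright and parallel, 48 mm apart (grip it across these); across its x it is rough, up to 68 mm. About 0.55 kg. Loose; starts on the wooden stand on the robot's side of the boat, beside the core; which of the two is left or right varies. Origin: centre of the underside; z up.
- cube: Pale marble cube, 36 mm on edge, about 0.13 kg. Loose, on the bench between the robot and the rest. Origin: centre of the underside; z up.
- stand: Low wooden stand, a square board 180 by 180 mm, 12 mm thick, fixed to the bench. The boat starts near its far half (its +x), core and ore lump side by side, 90 mm apart along its y, on its near half. Origin: centre of the underside (bench level); top at z = 12 mm.
- mat: Cork mat, 130 mm (its x) by 200 mm (its y), 6 mm thick, fixed and empty: the side area for the two specimens. Origin: centre of the underside (bench level); top at z = 6 mm.
- balance: Chrome balance, fixed; body 170 mm wide (its y), reaching from 70 mm before to 130 mm behind the pan's centre along its x, 66 mm high; round flat pan 130 mm in diameter with its top at z = 80 mm; the black tare knob (top at z = 82 mm) and the display lie on its +x side, away from the robot, over 85 mm from the pan's centre. Origin: at bench level right under the pan's centre.
- weight_box: Closed brass weight set box, 70 by 110 by 45 mm high, on the bench at the back right of the middle: leave it. Origin: centre of the underside.
- jar: Closed sample jar, 52 mm in diameter, 65 mm high, on the bench at the back left of the middle: leave it. Origin: centre of the underside.
There are look-alikes about, which are no part of the job. Of the things shaped like the mat, the cork one is meant.

How it is judged:
On the way, in this order (a step that is already met when the one before it is completed fails the run):
1. core and ore lump both stand on the cork mat, released, while boat and cube are still where they were (x of core in the frame of mat between -0.05 and 0.05 m and y of core in the frame of mat between -0.085 and 0.085 m and z of core in the frame of mat between 0.002 and 0.01 m and angle between each of core, ore's own z axis and vertical below 0.1 rad and x of ore in the frame of mat between -0.05 and 0.05 m and y of ore in the frame of mat between -0.085 and 0.085 m and z of ore in the frame of mat between 0.002 and 0.01 m and contact force between the fingers and core below 0.05 N and contact force between the fingers and ore below 0.05 N and distance of each of boat, cube from where it was at the start of the episode below 0.02 m), for 0.2 s.
2. the empty boat stands on the pan, released; core and ore lump still on the mat, cube not yet moved (horizontal distance between boat and balance below 0.015 m and z of boat in the frame of balance between 0.076 and 0.084 m and angle between boat's own z axis and vertical below 0.06 rad and x of core in the frame of mat between -0.05 and 0.05 m and y of core in the frame of mat between -0.085 and 0.085 m and z of core in the frame of mat between 0.002 and 0.01 m and angle between each of core, ore's own z axis and vertical below 0.1 rad and x of ore in the frame of mat between -0.05 and 0.05 m and y of ore in the frame of mat between -0.085 and 0.085 m and z of ore in the frame of mat between 0.002 and 0.01 m and contact force between the fingers and boat below 0.05 N and distance of cube from where it was at the start of the episode below 0.02 m), for 0.2 s.
3. the cube lies flat in the boat on the pan, released; core and ore lump still on the mat (horizontal distance between boat and balance below 0.015 m and z of boat in the frame of balance between 0.076 and 0.084 m and angle between boat's own z axis and vertical below 0.06 rad and x of cube in the frame of boat between -0.014 and 0.014 m and y of cube in the frame of boat between -0.028 and 0.028 m and z of cube in the frame of boat between 0 and 0.007 m and angle between each of cube, core, ore's own z axis and vertical below 0.1 rad and x of core in the frame of mat between -0.05 and 0.05 m and y of core in the frame of mat between -0.085 and 0.085 m and z of core in the frame of mat between 0.002 and 0.01 m and x of ore in the frame of mat between -0.05 and 0.05 m and y of ore in the frame of mat between -0.085 and 0.085 m and z of ore in the frame of mat between 0.002 and 0.01 m and contact force between the fingers and cube below 0.05 N and contact force between the fingers and boat below 0.05 N), for 0.2 s.
At the end, for the whole second after the job is handed in: The boat stands level on the pan, its centre within 15 mm of the pan's centre, with the cube flat on its floor; core and ore lump stand upright on the wooden stand, each within 13 mm of its own starting place; all released and at rest (horizontal distance between boat and balance below 0.015 m and z of boat in the frame of balance between 0.076 and 0.084 m and angle between boat's own z axis and vertical below 0.06 rad and x of cube in the frame of boat between -0.014 and 0.014 m and y of cube in the frame of boat between -0.028 and 0.028 m and z of cube in the frame of boat between 0 and 0.007 m and angle between cube's own z axis and vertical below 0.1 rad and distance of each of core, ore from where it was at the start of the episode below 0.013 m and angle between each of core, ore's own z axis and vertical below 0.08 rad and contact force between the fingers and boat below 0.05 N and contact force between the fingers and cube below 0.05 N and contact force between the fingers and core below 0.05 N and contact force between the fingers and ore below 0.05 N and linear speed of each of boat, cube, core, ore below 0.02 m/s); the robot touches nothing.
It fails at once if the boat is tipped by more than about 23 degrees (angle between boat's own z axis and vertical above 0.4 rad).
It fails at once if core, ore lump or cube is tipped by more than about 35 degrees (angle between any of core, ore, cube's own z axis and vertical above 0.6 rad).
It fails at once if the boat is dropped or knocked onto the pan (faster than 0.5 m/s within 25 mm above it) or pressed onto it with more than 60 N (contact force between boat and balance above 60 N or (horizontal distance between boat and balance below 0.05 m and z of boat in the frame of balance below 0.105 m and linear speed of boat above 0.5 m/s)).
It fails at once if the cube is dropped or knocked into the boat (faster than 0.5 m/s within 25 mm above its floor) or pressed into it with more than 60 N (contact force between cube and boat above 60 N or (horizontal distance between cube and boat below 0.05 m and z of cube in the frame of boat below 0.028 m and linear speed of cube above 0.5 m/s)).
It fails at once if weight box or jar moved by more than 20 mm (distance of any of weight_box, jar from where it was at the start of the episode above 0.02 m).
It also fails if it takes over 136 s, if anything falls off the work surface, if the arm or the gripper's body presses on something with over 40 N, if the wrist force passes 120 N, or if a joint passes its speed limit or range.

ROBOT

A 7-joint arm with a two-finger parallel gripper is mounted at the origin on the work surface. World frame = base frame: x ahead of the robot, y to its left, z up, the work surface at z = 0. Lengths are in m, angles in rad, forces in N, time in s.
With the tool pointing down it reaches from about 0.4 to 0.875 m from the base axis. Payload 6.5 kg.
Tool frame: the origin (TCP) lies at the very end of the fingers, on their centre line; the grasp point (between the pads) lies 19 mm behind it; z points along the fingers, y is the line along which they close (so a half turn about z gives the same grasp; the last joint's range is limited). The gripper opens to 88 mm and grips with 3 to 60 N. Pads are 18 mm wide; open, the fingers measure 123 mm over their backs; the gripper's body (75 mm by 187 mm) begins 45 mm behind the grasp point.
Start: joints at [1.214, 0.536, -0.004, 1.538, 0.003, 1.067, -0.071], TCP at [0.186, -0.623, 0.239] pointing down, gripper open.
Joint ranges: [-2.7, 2.7], [-0.37, 2.16], [-1.27, 1.26], [0.24, 2.4], [-1.31, 4.45], [0.19, 1.91], [-2.76, 2.76]. Speed limits (rad/s): [2.39, 2.39, 3.14, 3.14, 3.14, 3.14, 3.14].

INTERFACE

Orientations are given as a unit quaternion [w, x, y, z].
In Python, from station import bot gives the robot as it stands.
- The arm moves only by the tool send_rows, never from a script. Its argument "series" is a list of rows, each a list of 7 numbers: the shift along the tool's x, y, z each as a share of 0.3 m, from -1 to 1, then the turn, a rotation vector about the tool's x, y, z each as a share of 360 degrees, from -1 to 1, then the opening, from 0 (shut) to 1 (fully open). In form: [[dx, dy, dz, ax, ay, az, fingers], ...]. A call has 1 to 12 rows; each row is the pose to reach, as a shift and turn from the pose commanded when the call began, along the tool's axes at that moment, turning the shorter way round; what a row does not reach only later rows make up. A row lasts 1/8 s, in which the tool goes at most 62.5 mm and 10.7 degrees, less where a joint would pass 70% of its speed; a pose out of reach is approached as far as the arm can. A call with a number of a shift or a turn outside -1 to 1 is refused whole. A call with a gripper value outside its range is refused whole. The fingers move at their own pace and stop on an object; "grip_force" is the grip in N (left out, the last holds). Time passes only in rows, so rows that repeat a pose let the fingers close. It gives the time, the measured TCP pose, the force, the opening and the grip force at its end, in the units of the state.
- bot.get_obs(): the state, without advancing time (a new reading comes with each control period).
- bot.camera(name): name is "side" or "top" or "wrist"; returns (picture, depth): 400x640x3 uint8, red, green, blue; 400x640 float32, m along the optical axis (not along the pixel's ray), 0 where there is no reading.
- bot.get_calibration(name): a dict with "fx", "fy", "cx", "cy" (pixels), "rvec" (rotation vector, rad) and "tvec" (3), from world to camera coordinates, as OpenCV has them; the wrist camera has in their place "mount" (4x4, takes a point from camera to tool coordinates, whose origin is the TCP and whose axes are the flange's). Camera axes: x right, y down, z forward; pixel columns grow to the right and rows downward; lengths in m; the calibration is good to about 2 mm. A picture is of the moment at which its call begins: read the wrist's pose just before it. get_calibration takes no time and is no camera call.
- bot.close_job(): hands the job in; it is judged then, once.
The state is a dict: "time": time; "joint_positions": joint angles; "qvel": joint speeds; "joint_torque": joint torques, N m; "tcp_pos": TCP position; "ee_rot": TCP orientation; "ft_force": force on the tool from outside, world axes, zero at the start; "ft_torque": the same for the moment, N m; "grip_width": opening from 0.0 (shut) to 1.0 (fully open); "gripper_force": force on a finger pad.
Only numpy, scipy, OpenCV 4.12 (cv2) and the standard library are available. Lean on these libraries where they do the work, as an engineer would, in place of code of your own. Each camera call takes 0.05 s, during which the arm holds its last target. There are 200 camera calls.

## Working session

There is one attempt and no reset: what is moved stays moved. The work goes in short steps, Python scripts to look and compute and a tool call to move; the robot and the scene stay as the last step left them, time stands still between calls to the robot, and variables do not carry over. Pictures are saved under pics/ and viewed, at most 14 in all, crops included, and the job is handed in when it is done.

Besides the shell and the picture viewer there is one more tool, called by a JSON object that holds its "fn" and its "kwargs". send_rows: Moves the arm, as the interface text tells. Shift numbers are shares of 0.3 m and turn numbers shares of 360 degrees, none past 1 either way. Its arguments: {"type":"object","properties":{"series":{"type":"array"},"grip_force":{"type":"number"}},"required":["series"]}

```bash
ls; mkdir -p pics; cat > h.py <<'E'
import numpy as np,cv2,pickle
from station import bot
from scipy.spatial.transform import Rotation as R
def snap(n,tag):
    o=bot.get_obs(); im,d=bot.camera(n); cv2.imwrite(f'pics/{tag}.png',im[:,:,::-1])
    np.savez(f'{tag}.npz',im=im,d=d,p=o['tcp_pos'],q=o['ee_rot'],n=n); return im,d
def cloud(tag):
    z=np.load(tag+'.npz'); n=str(z['n']); c=bot.get_calibration(n); d=z['d']
    v,u=np.mgrid[:400,:640]; P=np.stack([(u-c['cx'])/c['fx']*d,(v-c['cy'])/c['fy']*d,d],-1)
    if n=='wrist':
        M=np.array(c['mount']); P=P@M[:3,:3].T+M[:3,3]
        q=z['q']; return P@R.from_quat([q[1],q[2],q[3],q[0]]).as_matrix().T+z['p'], d>0
    Rm=cv2.Rodrigues(np.array(c['rvec'],float))[0]
    return (P-np.array(c['tvec']).ravel())@Rm, d>0
E
python3 - <<'E'
from h import *
for n in('top','side'): snap(n,n+'0')
o=bot.get_obs(); print({k:np.round(v,3) for k,v in o.items()})
for n in('top','side','wrist'): print(n,bot.get_calibration(n))
E
```

```text
pics
{'time': np.float64(0.1), 'joint_positions': array([ 1.214,  0.537, -0.004,  1.539,  0.003,  1.067, -0.071]), 'qvel': array([-0.001, -0.001,  0.   , -0.004,  0.   ,  0.   , -0.002]), 'joint_torque': array([ 2.0000e-03, -5.7208e+01,  9.9400e-01, -2.5223e+01, -5.6000e-02,
        1.3000e-02,  0.0000e+00]), 'tcp_pos': array([ 0.186, -0.622,  0.238]), 'ee_rot': array([-0.001,  0.989,  0.145, -0.   ]), 'ft_force': array([-0.745,  0.856,  0.536]), 'ft_torque': array([ 0.045,  0.009, -0.016]), 'gripper_force': np.float64(0.0), 'grip_width': np.float64(1.002)}
top {'fx': 437.01843959278756, 'fy': 437.01843959278756, 'cx': 320.0804128030339, 'cy': 205.48662466412824, 'rvec': array([ 2.03520544, -2.19692383,  0.21980138]), 'tvec': array([0.01332565, 0.49712498, 1.05449238])}
side {'fx': 398.79388103941335, 'fy': 398.79388103941335, 'cx': 317.0471372406451, 'cy': 199.84006721349016, 'rvec': array([ 0.24193651, -2.85706164,  1.09081879]), 'tvec': array([0.49840167, 0.09184808, 0.85294523])}
wrist {'fx': 321.9573863571839, 'fy': 321.9573863571839, 'cx': 314.5813996613703, 'cy': 199.12771643865796, 'mount': array([[-1.06437211e-03, -9.46300866e-01, -3.23285536e-01,
         8.37496064e-02],
       [ 9.99999292e-01, -8.35228924e-04, -8.47527872e-04,
         2.14852735e-04],
       [ 5.31998929e-04, -3.23286209e-01,  9.46301085e-01,
        -1.46321714e-01],
       [ 0.00000000e+00,  0.00000000e+00,  0.00000000e+00,
         1.00000000e+00]])}
```

View pics/top0.png

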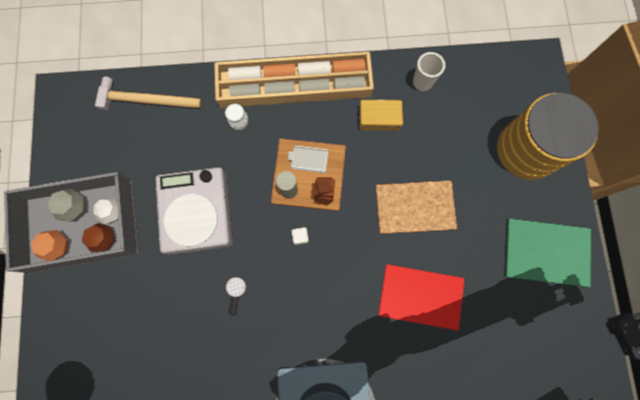

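View pics/side0.png

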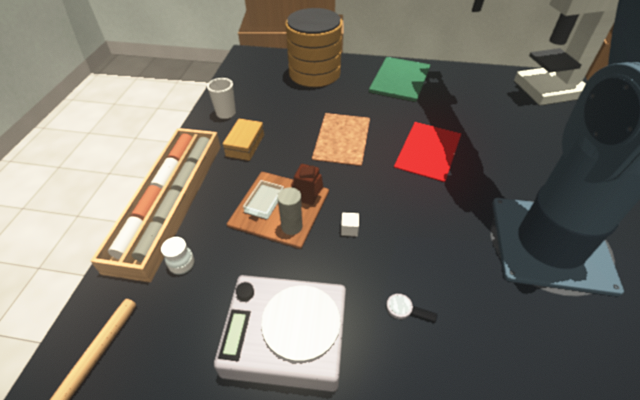

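The top picture shows the stand at (309,174), with the boat at (310,159), the core at (287,183) and the ore at (324,190). The cube is at (300,236) and the balance pan at (191,220).

Possible mix-ups:
- **Mat:** cork (417,207), red (422,297) and green (549,252). The cork one is meant.
- **Ore:** the lump on the stand (324,190), versus the lumps in the tray at (98,237) and (49,245).
- **Core:** the one on the stand (287,183), versus those in the core box at (293,78).
- **Cube:** (300,236), versus the white lump in the tray at (105,210).

```bash
python3 - <<'E'
from h import *
P,ok=cloud('top0')
for n,(u,v) in dict(boat=(310,159),core=(286,178),ore=(326,184),cube=(300,234),mat=(417,207),pan=(191,220),bench=(260,260),box=(381,110),jar=(235,110),standcorner=(340,150)).items(): print(n,P[v,u].round(3))
def rect(name,m):
    m=m.astype(np.uint8); k,l,s,c=cv2.connectedComponentsWithStats(m)
    i=1+np.argmax(s[1:,4]); q=P[l==i][:,:3]; r=cv2.minAreaRect(q[:,:2].astype(np.float32)); print(name,s[i,4],np.round(r[0],4),np.round(r[1],4),round(r[2],1),'z',np.median(q[:,2]).round(4))
Z=P[...,2]; v,u=np.mgrid[:400,:640]
def roi(a,b,c,d): return (u>=a)&(u<=b)&(v>=c)&(v<=d)&ok
rect('cube',roi(285,315,222,250)&(Z>.028))
rect('core',roi(270,300,165,200)&(Z>.1))
rect('ore',roi(305,345,170,210)&(Z>.06))
rect('oretop',roi(305,345,170,210)&(Z>.09))
rect('boat',roi(280,335,140,175)&(Z>.026))
rect('mat',roi(370,465,175,240)&(Z>.003)&(Z<.012))
rect('stand',roi(265,355,130,215)&(Z>.007))
rect('pan',roi(155,232,165,255)&(Z>.074))
rect('body',roi(145,240,160,260)&(Z>.05))
im=cv2.imread('pics/top0.png'); cv2.imwrite('pics/c1.png',cv2.resize(im[130:250,265:465],None,fx=4,fy=4,interpolation=cv2.INTER_CUBIC))
E
```

```text
boat [ 0.633 -0.008  0.011]
core [0.558 0.053 0.113]
ore [ 0.538 -0.042  0.101]
cube [0.431 0.031 0.033]
mat [ 0.482 -0.279  0.006]
pan [0.479 0.293 0.081]
bench [0.376 0.14  0.001]
box [ 0.743 -0.206  0.047]
jar [0.764 0.177 0.067]
standcorner [ 0.652 -0.09   0.014]
cube 207 [0.4274 0.0316] [0.0364 0.0359] 5.6 z 0.0361
core 309 [0.5523 0.0536] [0.0468 0.0467] 33.3 z 0.1117
ore 450 [ 0.536  -0.0393] [0.0477 0.0646] 80.2 z 0.0941
oretop 331 [ 0.5344 -0.039 ] [0.0477 0.0464] 80.2 z 0.0965
boat 193 [ 0.6314 -0.0016] [0.101  0.0618] 78.8 z 0.031
mat 3359 [ 0.4828 -0.2775] [0.2068 0.141 ] 87.7 z 0.0061
stand 4367 [ 0.5936 -0.0015] [0.18   0.1811] 79.4 z 0.0138
pan 2172 [0.4808 0.2945] [0.1279 0.1285] 19.3 z 0.0804
body 5357 [0.5104 0.296 ] [0.2006 0.1709] 3.3 z 0.0697
```

View pics/c1.png

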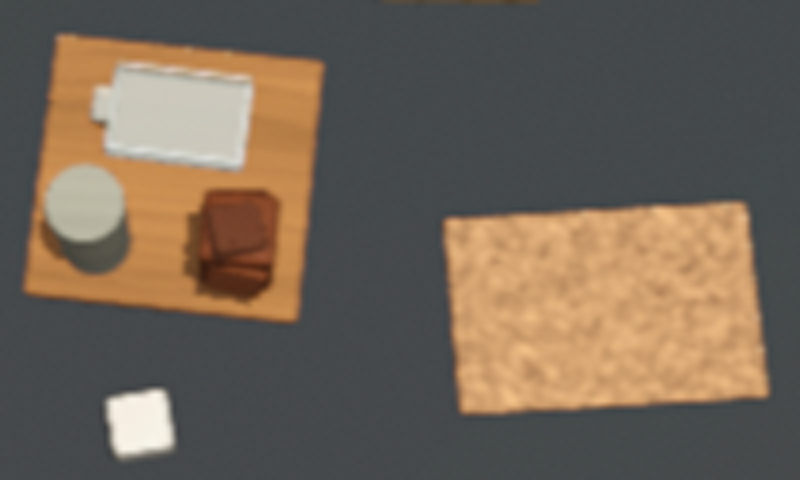

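The crop confirms the choices. The boat (spout on the left) is at (180,115), the core at (88,215), the ore at (240,240), the cube at (140,422) and the cork mat at (605,307), and the measured sizes all match the description. Next I'll move towards the stand and look with the wrist camera.

```bash
cat >> h.py <<'E'
def plan(*ws):
    "ws: (x,y,z,phi_deg) -> shares from present pose; phi = heading of tool x, tool down"
    o=bot.get_obs(); q=o['ee_rot']; A=R.from_quat([q[1],q[2],q[3],q[0]]); p=o['tcp_pos']
    x=A.as_matrix()[:,0]; print('t',round(float(o['time']),2),'p',p.round(4),'phi',round(np.degrees(np.arctan2(x[1],x[0])),2),'grip',round(float(o['grip_width']),3),round(float(o['gripper_force']),1),'F',o['ft_force'].round(1))
    for w in ws:
        B=R.from_euler('z',w[3],degrees=True)*R.from_quat([1,0,0,0])
        print(w,np.round(A.inv().apply(np.array(w[:3])-p)/.3,4),np.round((A.inv()*B).as_rotvec()/(2*np.pi),4))
E
python3 -c "
from h import *
plan((.36,-.30,.28,-10),(.37,-.28,.28,-10))"
```

```text
t 0.1 p [ 0.1862 -0.6222  0.2379] phi 16.66 grip 1.002 0.0 F [-0.7  0.9  0.5]
(0.36, -0.3, 0.28, -10) [ 0.8629 -0.863  -0.139 ] [-0.0002  0.0001  0.0741]
(0.37, -0.28, 0.28, -10) [ 0.914  -0.9173 -0.1389] [-0.0002  0.0001  0.0741]
```

{"fn": "send_rows", "kwargs": {"series": [[0.15,-0.15,-0.05,0,0,0.02,1],[0.3,-0.3,-0.1,0,0,0.04,1],[0.45,-0.45,-0.14,0,0,0.06,1],[0.6,-0.6,-0.14,0,0,0.074,1],[0.75,-0.75,-0.14,0,0,0.074,1],[0.863,-0.863,-0.139,0,0,0.074,1],[0.863,-0.863,-0.139,0,0,0.074,1]]}}

```text
time: 0.98
tcp_pos: [0.3623, -0.2963, 0.2803]
ee_rot: [-0.001, 0.997, -0.083, 0.0]
ft_force: [0.0, -0.8, 1.1]
grip_width: 1.0
gripper_force: 0.0
```

```bash
python3 -c "
from h import *
plan((.55,-.02,.28,-10),(.552,-.02,.3,-10))"
```

```text
t 0.97 p [ 0.3623 -0.2963  0.2803] phi -9.51 grip 1.0 0.0 F [ 0.  -0.8  1.1]
(0.55, -0.02, 0.28, -10) [ 0.465  -1.0116  0.0027] [-0.0002 -0.      0.0014]
(0.552, -0.02, 0.3, -10) [ 0.4716 -1.0128 -0.064 ] [-0.0002 -0.      0.0014]
```

{"fn": "send_rows", "kwargs": {"series": [[0.08,-0.17,0,0,0,0,1],[0.16,-0.34,0,0,0,0,1],[0.24,-0.51,0,0,0,0,1],[0.32,-0.68,0,0,0,0,1],[0.4,-0.85,0,0,0,0,1],[0.465,-0.99,0,0,0,0,1],[0.465,-0.99,0,0,0,0,1],[0.465,-0.99,0,0,0,0,1]]}}

```text
time: 1.98
tcp_pos: [0.5485, -0.034, 0.2799]
ee_rot: [0.001, 0.996, -0.088, -0.001]
ft_force: [0.8, -0.4, 0.2]
grip_width: 1.0
gripper_force: 0.0
```

```bash
python3 - <<'E'
from h import *
snap('wrist','w1')
P,ok=cloud('w1'); Z=P[...,2]; X=P[...,0];Y=P[...,1]
def rect(name,m,k=8):
    m=cv2.morphologyEx((m&ok).astype(np.uint8),cv2.MORPH_OPEN,np.ones((2,2)))
    n,l,s,c=cv2.connectedComponentsWithStats(m,connectivity=8); i=1+np.argmax(s[1:,4]); q=P[l==i]
    r=cv2.minAreaRect(q[:,:2].astype(np.float32)); print(name,len(q),np.round(r[0],4),np.round(r[1],4),round(r[2],1),np.percentile(q[:,2],[5,50,95]).round(4))
b=(X>.45)&(X<.72)&(Y>-.12)&(Y<.12)
rect('core',b&(Z>.105)&(Y>.02)); rect('ore',b&(Z>.04)&(Y<.0)); rect('oretop',b&(Z>.08)&(Y<0))
rect('boat',b&(X>.585)&(Z>.022)&(Z<.04)); rect('stand',b&(Z>.007)&(Z<.017)); rect('cube',(X<.46)&(X>.38)&(abs(Y)<.08)&(Z>.03)&(Z<.045))
plan((.5523,.0536,.15,-10))
E
```

```text
core 7368 [0.5463 0.132 ] [0.0319 0.3984] 20.6 [0.3504 0.3676 0.3688]
ore 34310 [ 0.324 -0.058] [0.404  0.4771] 52.6 [0.3055 0.3614 0.3708]
oretop 34310 [ 0.324 -0.058] [0.404  0.4771] 52.6 [0.3055 0.3614 0.3708]
boat 1008 [ 6.293e-01 -5.000e-04] [0.1056 0.0625] 79.0 [0.0121 0.0318 0.0336]
stand 12497 [ 0.5898 -0.003 ] [0.181  0.1837] 79.4 [0.011  0.0125 0.0141]
cube 670 [0.5101 0.0071] [0.0437 0.2632] 74.6 [0.0132 0.0366 0.0381]
t 2.02 p [ 0.5483 -0.0344  0.28  ] phi -10.13 grip 0.997 0.0 F [0.  0.2 0. ]
(0.5523, 0.0536, 0.15, -10) [-0.0382 -0.2915  0.4331] [ 0.0002  0.0001 -0.0004]
```

View pics/w1.png

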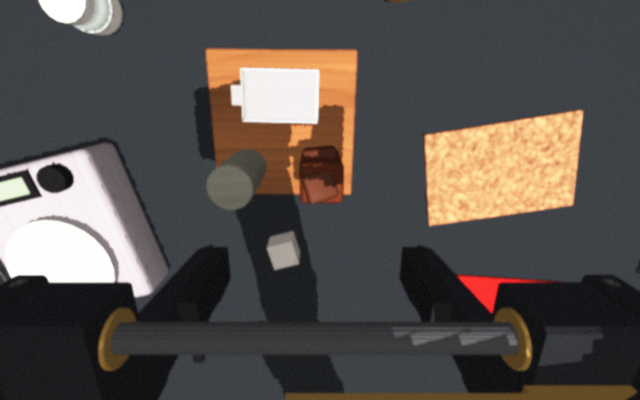

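The wrist view shows the core at (235,180), the ore at (322,175), the boat at (280,96) and the cube at (284,250). The fingers fill the bottom of the frame, so I'll mask them out.

```bash
python3 - <<'E'
from h import *
P,ok=cloud('w1'); Z=P[...,2]; X=P[...,0];Y=P[...,1]; v,u=np.mgrid[:400,:640]
def rect(name,m):
    m=(m&ok).astype(np.uint8)
    n,l,s,c=cv2.connectedComponentsWithStats(m,connectivity=8); i=1+np.argmax(s[1:,4]); q=P[l==i]
    r=cv2.minAreaRect(q[:,:2].astype(np.float32)); print(name,len(q),np.round(r[0],4),np.round(r[1],4),round(r[2],1),np.percentile(q[:,2],[5,50,95]).round(4))
b=(v<275)&(u>195)&(u<400)&(Z<.13)
rect('core',b&(Z>.108)&(u<280)&(v<215)); rect('coreall',b&(Z>.03)&(u<280)&(v<215)&(v>145)); rect('ore',b&(Z>.03)&(u>285)&(v>140)&(v<210)); rect('oretop',b&(Z>.085)&(u>285)&(v<210))
rect('boat',b&(Z>.025)&(v<135)&(u>236)); rect('boat+spout',b&(Z>.02)&(v<135)); rect('cube',b&(Z>.03)&(v>225)&(u>260)&(u<310))
rect('mat',(v<235)&(u>410)&(Z>.003)&(Z<.01))
E
```

```text
core 1658 [0.5522 0.0531] [0.0471 0.0467] 22.9 [0.1112 0.1126 0.1138]
coreall 2432 [0.5527 0.053 ] [0.0471 0.0469] 79.2 [0.0457 0.1121 0.1136]
ore 2359 [ 0.5377 -0.0397] [0.0479 0.0624] 79.7 [0.0627 0.0945 0.1041]
oretop 1809 [ 0.535  -0.0391] [0.048  0.0467] 81.2 [0.0909 0.0958 0.1045]
boat 852 [ 0.6306 -0.0048] [0.0946 0.0601] 78.3 [0.0274 0.0322 0.0337]
boat+spout 1048 [ 0.6313 -0.0017] [0.101  0.0601] 78.3 [0.0232 0.0321 0.0337]
cube 674 [0.4273 0.032 ] [0.0365 0.0365] 4.8 [0.0337 0.0367 0.0381]
mat 14114 [ 0.484  -0.2768] [0.2007 0.1303] 88.8 [0.0053 0.0067 0.008 ]
```

```bash
python3 -c "
from h import *
plan((.5525,.0533,.16,-10),(.5525,.0533,.06,-10))"
```

```text
t 2.02 p [ 0.5483 -0.0344  0.28  ] phi -10.13 grip 0.997 0.0 F [0.  0.2 0. ]
(0.5525, 0.0533, 0.16, -10) [-0.0374 -0.2906  0.3997] [ 0.0002  0.0001 -0.0004]
(0.5525, 0.0533, 0.06, -10) [-0.0371 -0.291   0.7331] [ 0.0002  0.0001 -0.0004]
```

{"fn": "send_rows", "kwargs": {"series": [[-0.015,-0.12,0.1,0,0,0,0.75],[-0.03,-0.24,0.2,0,0,0,0.75],[-0.037,-0.29,0.3,0,0,0,0.75],[-0.037,-0.29,0.4,0,0,0,0.75],[-0.037,-0.29,0.4,0,0,0,0.75],[-0.037,-0.29,0.5,0,0,0,0.75],[-0.037,-0.29,0.6,0,0,0,0.75],[-0.037,-0.29,0.67,0,0,0,0.75],[-0.037,-0.29,0.733,0,0,0,0.75],[-0.037,-0.29,0.733,0,0,0,0.75]], "grip_force": 30}}

```text
time: 3.28
tcp_pos: [0.5528, 0.0546, 0.0602]
ee_rot: [0.0, 0.996, -0.087, -0.001]
ft_force: [-0.4, -0.2, 0.7]
grip_width: 0.749
gripper_force: 0.0
```

{"fn": "send_rows", "kwargs": {"series": [[0,0,0,0,0,0,0.4],[0,0,0,0,0,0,0.4],[0,0,0,0,0,0,0.4],[0,0,0,0,0,0,0.4],[0,0,0,0,0,0,0.4],[0,0,0,0,0,0,0.4]]}}

```text
time: 4.03
tcp_pos: [0.5538, 0.0548, 0.0614]
ee_rot: [0.0, 0.996, -0.087, 0.001]
ft_force: [-0.9, -2.5, 6.2]
grip_width: 0.539
gripper_force: 30.0
```

```bash
python3 -c "
from h import *
c,s=np.cos(-.026),np.sin(-.026)
plan((.56,.053,.16,-10),(.484,-.227,.16,-10))"
```

```text
t 4.03 p [0.5538 0.0548 0.0614] phi -10.01 grip 0.539 30.0 F [-0.9 -2.5  6.2]
(0.56, 0.053, 0.16, -10) [ 0.0218  0.0024 -0.3286] [ 0.0001 -0.0002 -0.    ]
(0.484, -0.227, 0.16, -10) [-0.0654  0.9656 -0.3282] [ 0.0001 -0.0002 -0.    ]
```

{"fn": "send_rows", "kwargs": {"series": [[0,0,-0.05,0,0,0,0.4],[0,0,-0.15,0,0,0,0.4],[0,0,-0.25,0,0,0,0.4],[0,0,-0.36,0,0,0,0.4],[0,0,-0.46,0,0,0,0.4],[-0.007,0.1,-0.47,0,0,0,0.4],[-0.014,0.22,-0.47,0,0,0,0.4],[-0.02,0.34,-0.47,0,0,0,0.4],[-0.03,0.46,-0.47,0,0,0,0.4],[-0.04,0.58,-0.47,0,0,0,0.4],[-0.05,0.7,-0.47,0,0,0,0.4],[-0.06,0.8,-0.47,0,0,0,0.4]]}}

```text
time: 5.52
tcp_pos: [0.4928, -0.1786, 0.2017]
ee_rot: [-0.0, 0.996, -0.087, -0.0]
ft_force: [0.2, -0.2, -5.1]
grip_width: 0.539
gripper_force: 30.0
```

```bash
python3 -c "
from h import *
plan((.482,-.330,.20,-10),(.482,-.330,.058,-10))"
```

```text
t 5.53 p [ 0.4928 -0.1786  0.2017] phi -9.99 grip 0.539 30.0 F [ 0.2 -0.2 -5.1]
(0.482, -0.33, 0.2, -10) [0.0521 0.5033 0.0056] [-0.      0.0001  0.    ]
(0.482, -0.33, 0.058, -10) [0.0524 0.5034 0.4789] [-0.      0.0001  0.    ]
```

{"fn": "send_rows", "kwargs": {"series": [[0.01,0.12,0,0,0,0,0.4],[0.02,0.24,0,0,0,0,0.4],[0.035,0.36,0,0,0,0,0.4],[0.045,0.45,0,0,0,0,0.4],[0.052,0.503,0.05,0,0,0,0.4],[0.052,0.503,0.15,0,0,0,0.4],[0.052,0.503,0.27,0,0,0,0.4],[0.052,0.503,0.37,0,0,0,0.4],[0.052,0.503,0.43,0,0,0,0.4],[0.052,0.503,0.46,0,0,0,0.4],[0.052,0.503,0.475,0,0,0,0.4],[0.052,0.503,0.483,0,0,0,0.4]]}}

```text
time: 7.02
tcp_pos: [0.4836, -0.3293, 0.0572]
ee_rot: [0.0, 0.996, -0.087, 0.001]
ft_force: [-0.1, 0.3, -5.1]
grip_width: 0.541
gripper_force: 30.0
```

{"fn": "send_rows", "kwargs": {"series": [[0,0,0.006,0,0,0,0.4],[0,0,0.006,0,0,0,0.4]]}}

```text
time: 7.28
tcp_pos: [0.4836, -0.3294, 0.0555]
ee_rot: [0.0, 0.996, -0.087, 0.001]
ft_force: [-0.6, 0.6, -2.1]
grip_width: 0.539
gripper_force: 30.0
```

Contact has started, since the load fell from 5.1 N to 2.1 N. I'll release and retract.

{"fn": "send_rows", "kwargs": {"series": [[0,0,0.003,0,0,0,0.4],[0,0,0.003,0,0,0,0.6],[0,0,0.003,0,0,0,0.75],[0,0,0.003,0,0,0,0.75],[0,0,0.003,0,0,0,0.75],[0,0,-0.1,0,0,0,0.75],[0,0,-0.25,0,0,0,0.75],[0,0,-0.42,0,0,0,0.75],[0,0,-0.48,0,0,0,0.75],[0,-0.15,-0.48,0,0,0,0.75],[0,-0.3,-0.48,0,0,0,0.75],[0,-0.45,-0.48,0,0,0,0.75]]}}

```text
time: 8.78
tcp_pos: [0.506, -0.1946, 0.198]
ee_rot: [-0.0, 0.996, -0.087, -0.001]
ft_force: [0.4, 0.8, 0.1]
grip_width: 0.754
gripper_force: 0.0
```

```bash
python3 -c "
from h import *
plan((.538,-.040,.2,-10),(.538,-.040,.06,-10))
snap('top','top1'); P,ok=cloud('top1'); Z=P[...,2];v,u=np.mgrid[:400,:640]
m=ok&(u>370)&(u<470)&(v>170)&(v<240)&(Z>.098)&(Z<.113); q=P[m]; print(len(q),cv2.minAreaRect(q[:,:2].astype(np.float32)),q[:,2].mean())"
```

```text
t 8.78 p [ 0.506  -0.1946  0.198 ] phi -10.0 grip 0.754 0.0 F [0.4 0.8 0.1]
(0.538, -0.04, 0.2, -10) [ 0.0155 -0.5262 -0.0064] [-0.      0.0002  0.    ]
(0.538, -0.04, 0.06, -10) [ 0.016  -0.5261  0.4603] [-0.      0.0002  0.    ]
0 ((0.0, 0.0), (0.0, 0.0), 0.0) nan<string>:5: RuntimeWarning: Mean of empty slice.
  ret = ret.dtype.type(ret / rcount)
```

{"fn": "send_rows", "kwargs": {"series": [[0.004,-0.13,0,0,0,0,0.75],[0.008,-0.26,0,0,0,0,0.75],[0.012,-0.39,0,0,0,0,0.75],[0.016,-0.5,0,0,0,0,0.75],[0.016,-0.526,0.03,0,0,0,0.75],[0.016,-0.526,0.1,0,0,0,0.75],[0.016,-0.526,0.2,0,0,0,0.75],[0.016,-0.526,0.3,0,0,0,0.75],[0.016,-0.526,0.4,0,0,0,0.75],[0.016,-0.526,0.46,0,0,0,0.75],[0.016,-0.526,0.46,0,0,0,0.75]], "grip_force": 35}}

```text
time: 10.2
tcp_pos: [0.5372, -0.0423, 0.0594]
ee_rot: [0.0, 0.996, -0.087, -0.002]
ft_force: [1.2, -0.7, 0.1]
grip_width: 0.749
gripper_force: 0.0
```

```bash
python3 -c "
from h import *
plan()
snap('side','side1')"
```

```text
t 10.2 p [ 0.5372 -0.0423  0.0594] phi -10.02 grip 0.749 0.0 F [ 1.2 -0.7  0.1]
```

View pics/side1.png

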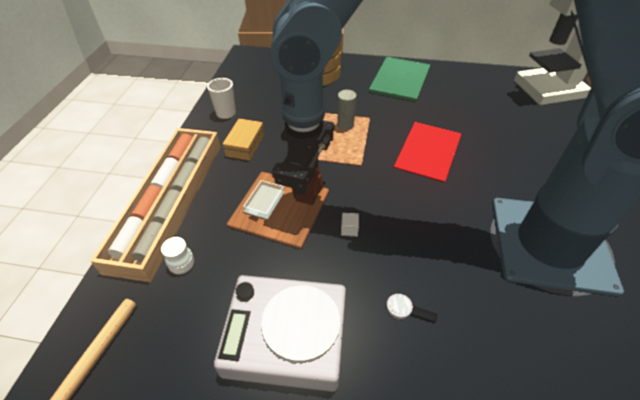

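The core stands upright on the far part of the cork mat at (347,110), and the gripper is round the ore at (310,190).

{"fn": "send_rows", "kwargs": {"series": [[0,0,0,0,0,0,0.4],[0,0,0,0,0,0,0.4],[0,0,0,0,0,0,0.4],[0,0,0,0,0,0,0.4],[0,0,0,0,0,0,0.4],[0,0,-0.05,0,0,0,0.4],[0,0,-0.12,0,0,0,0.4],[0,0,-0.12,0,0,0,0.4]]}}

```text
time: 11.25
tcp_pos: [0.5392, -0.0419, 0.0982]
ee_rot: [0.0, 0.996, -0.087, 0.001]
ft_force: [1.4, 0.1, -4.4]
grip_width: 0.539
gripper_force: 35.0
```

```bash
python3 -c "
from h import *
plan((.487,-.225,.1,-10),(.487,-.225,.056,-10))"
```

```text
t 11.25 p [ 0.5392 -0.0419  0.0982] phi -10.0 grip 0.539 35.0 F [ 1.4  0.1 -4.4]
(0.487, -0.225, 0.1, -10) [-0.0654  0.6312 -0.0062] [ 0.     -0.0004 -0.    ]
(0.487, -0.225, 0.056, -10) [-0.0658  0.6312  0.1405] [ 0.     -0.0004 -0.    ]
```

{"fn": "send_rows", "kwargs": {"series": [[-0.01,0.1,-0.05,0,0,0,0.4],[-0.02,0.2,-0.08,0,0,0,0.4],[-0.03,0.32,-0.08,0,0,0,0.4],[-0.045,0.44,-0.08,0,0,0,0.4],[-0.055,0.55,-0.05,0,0,0,0.4],[-0.065,0.631,-0.02,0,0,0,0.4],[-0.065,0.631,0.04,0,0,0,0.4],[-0.065,0.631,0.09,0,0,0,0.4],[-0.065,0.631,0.12,0,0,0,0.4],[-0.065,0.631,0.132,0,0,0,0.4],[-0.065,0.631,0.138,0,0,0,0.4],[-0.065,0.631,0.138,0,0,0,0.4]]}}

```text
time: 12.75
tcp_pos: [0.487, -0.2245, 0.0559]
ee_rot: [0.0, 0.996, -0.087, 0.0]
ft_force: [-0.3, 0.8, -4.5]
grip_width: 0.542
gripper_force: 35.0
```

{"fn": "send_rows", "kwargs": {"series": [[0,0,0.005,0,0,0,0.4],[0,0,0.005,0,0,0,0.4]]}}

```text
time: 13.0
tcp_pos: [0.4872, -0.2245, 0.0558]
ee_rot: [0.0, 0.996, -0.087, 0.001]
ft_force: [-5.1, 3.3, 15.7]
grip_width: 0.541
gripper_force: 35.0
```

{"fn": "send_rows", "kwargs": {"series": [[0,0,-0.003,0,0,0,0.45],[0,0,-0.003,0,0,0,0.6],[0,0,-0.003,0,0,0,0.75],[0,0,-0.003,0,0,0,0.75],[0,0,-0.003,0,0,0,0.75],[0,0,-0.1,0,0,0,0.75],[0,0,-0.25,0,0,0,0.75],[0,0,-0.4,0,0,0,0.75],[0,-0.15,-0.48,0,0,0,0.9],[0,-0.3,-0.48,0,0,0,1],[0.05,-0.45,-0.48,0,0,0,1]]}}

```text
time: 14.38
tcp_pos: [0.5244, -0.0933, 0.1984]
ee_rot: [0.0, 0.996, -0.087, 0.0]
ft_force: [0.8, 0.1, -0.9]
grip_width: 1.001
gripper_force: 0.0
```

```bash
python3 -c "
from h import *
plan((.6304,-.0072,.15,79),(.6304,-.0072,.15,78.5))
snap('wrist','w2'); P,ok=cloud('w2'); snap('side','side2')
for n in ('w2','side2'):
  P,ok=cloud(n); Z=P[...,2]; X=P[...,0];Y=P[...,1]
  for a,b,c in (('core',-.40,-.276),('ore',-.276,-.16)):
    m=ok&(X>.4)&(X<.56)&(Y>b)&(Y<c)&(Z>.085)&(Z<.112); q=P[m]
    if len(q)>5: print(n,a,len(q),cv2.minAreaRect(q[:,:2].astype(np.float32)),np.percentile(q[:,2],[5,50,95]))
"
```

```text
t 14.38 p [ 0.5244 -0.0933  0.1984] phi -10.02 grip 1.001 0.0 F [ 0.8  0.1 -0.9]
(0.6304, -0.0072, 0.15, 79) [ 0.2979 -0.3442  0.1612] [ 1.000e-04  0.000e+00 -2.473e-01]
(0.6304, -0.0072, 0.15, 78.5) [ 0.2979 -0.3442  0.1612] [ 1.000e-04  0.000e+00 -2.459e-01]
w2 core 3600 ((0.4813086688518524, -0.3247964680194855), (0.04886501654982567, 0.04026678204536438), 7.805121421813965) [0.0884172  0.10609726 0.10748269]
w2 ore 2641 ((0.48277121782302856, -0.22319954633712769), (0.0471247099339962, 0.04509110003709793), 80.24327850341797) [0.08637426 0.09102148 0.09854361]
side2 core 264 ((0.48164138197898865, -0.3261478543281555), (0.047173064202070236, 0.046102531254291534), 29.611629486083984) [0.08791358 0.10476954 0.10773782]
side2 ore 206 ((0.4815208315849304, -0.221159428358078), (0.04664333537220955, 0.04310593754053116), 81.00377655029297) [0.08596939 0.09044325 0.09846439]
```

View pics/side2.png

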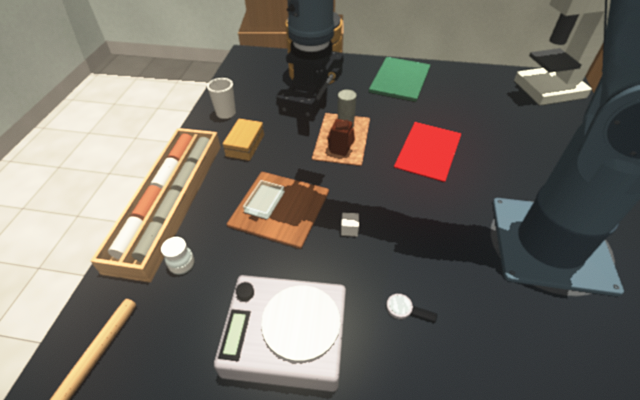

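Core and ore both stand upright on the cork mat, at (347,103) and (342,137). Now the boat: I'll turn to 78.5° above it.

{"fn": "send_rows", "kwargs": {"series": [[0.05,-0.05,0,0,0,-0.028,1],[0.1,-0.1,0,0,0,-0.056,1],[0.15,-0.15,0,0,0,-0.084,1],[0.2,-0.2,0,0,0,-0.112,1],[0.25,-0.25,0,0,0,-0.14,1],[0.298,-0.3,0,0,0,-0.168,1],[0.298,-0.344,0,0,0,-0.196,1],[0.298,-0.344,0,0,0,-0.224,1],[0.298,-0.344,0.05,0,0,-0.246,1],[0.298,-0.344,0.1,0,0,-0.246,1],[0.298,-0.344,0.16,0,0,-0.246,1],[0.298,-0.344,0.16,0,0,-0.246,1]]}}

```text
time: 15.98
tcp_pos: [0.6293, -0.0084, 0.1479]
ee_rot: [-0.001, 0.774, 0.633, -0.001]
ft_force: [-0.9, -0.6, 0.4]
grip_width: 1.005
gripper_force: 0.0
```

```bash
python3 -c "
from h import *
snap('wrist','w3'); plan((.6304,-.0072,.10,78.5),(.6304,-.0072,.018,78.5))
P,ok=cloud('w3'); Z=P[...,2]; X=P[...,0];Y=P[...,1]
m=ok&(X>.58)&(X<.68)&(abs(Y)<.07)&(Z>.023)&(Z<.04);q=P[m]; print(len(q),cv2.minAreaRect(q[:,:2].astype(np.float32)))"
```

```text
t 16.02 p [ 0.6301 -0.0081  0.1491] phi 78.53 grip 1.001 0.0 F [ 0.2 -0.2  0.3]
(0.6304, -0.0072, 0.1, 78.5) [0.0033 0.0007 0.1636] [-0.0002  0.0001  0.0001]
(0.6304, -0.0072, 0.018, 78.5) [0.0035 0.0011 0.437 ] [-0.0002  0.0001  0.0001]
2034 ((0.631587564945221, -0.0021832622587680817), (0.1010354533791542, 0.06001300737261772), 78.50132751464844)
```

View pics/w3.png

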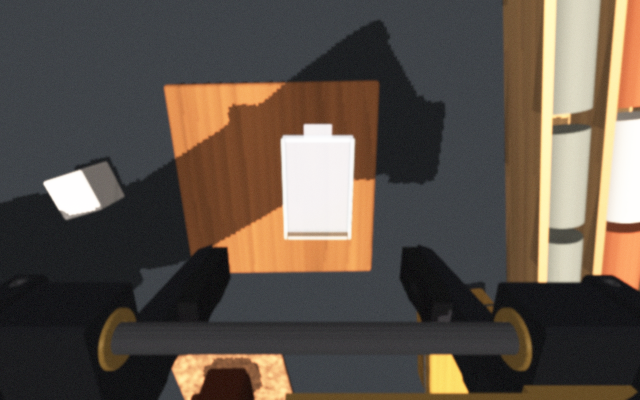

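The boat sits square between the fingers at (318,187), spout away from the camera. Depth confirms its centre at (0.6305, -0.0076) and yaw of -11.5°.

{"fn": "send_rows", "kwargs": {"series": [[0.003,0,0.08,0,0,0,1],[0.003,0,0.18,0,0,0,1],[0.003,0,0.28,0,0,0,1],[0.003,0,0.36,0,0,0,1],[0.003,0,0.41,0,0,0,1],[0.003,0,0.435,0,0,0,1],[0.003,0,0.435,0,0,0,1],[0.003,0,0.435,0,0,0,0.6],[0.003,0,0.435,0,0,0,0.6],[0.003,0,0.435,0,0,0,0.6],[0.003,0,0.435,0,0,0,0.6],[0.003,0,0.435,0,0,0,0.6]], "grip_force": 12}}

```text
time: 17.52
tcp_pos: [0.631, -0.0072, 0.0198]
ee_rot: [0.0, 0.774, 0.633, 0.0]
ft_force: [-1.0, -1.3, 3.2]
grip_width: 0.682
gripper_force: 12.0
```

{"fn": "send_rows", "kwargs": {"series": [[0,0,-0.02,0,0,0,0.6],[0,0,-0.06,0,0,0,0.6],[0,0,-0.12,0,0,0,0.6],[0,0,-0.2,0,0,0,0.6],[0,0,-0.3,0,0,0,0.6],[0,0,-0.4,0,0,0,0.6],[0,0,-0.46,0,0,0,0.6],[0,0,-0.5,0,0,0,0.6],[0,0,-0.5,0,0,0,0.6]]}}

```text
time: 18.65
tcp_pos: [0.631, -0.0072, 0.17]
ee_rot: [0.0, 0.774, 0.633, 0.0]
ft_force: [-0.7, 0.7, -0.6]
grip_width: 0.68
gripper_force: 12.0
```

```bash
python3 -c "
from h import *
snap('wrist','w4'); plan((.4808,.2945,.17,78.5),(.4808,.2945,.17,93.3))
P,ok=cloud('w4'); Z=P[...,2]; X=P[...,0];Y=P[...,1]
m=ok&(X>.58)&(X<.68)&(abs(Y)<.07)&(Z>.155)&(Z<.19);q=P[m]; print(len(q),cv2.minAreaRect(q[:,:2].astype(np.float32)),np.percentile(q[:,2],[5,50,95]))"
```

```text
t 18.7 p [ 0.6305 -0.0073  0.1691] phi 78.58 grip 0.678 12.0 F [-0.5  0.3 -1.7]
(0.4808, 0.2945, 0.17, 78.5) [ 0.8872 -0.6884 -0.0029] [-0.0001  0.      0.0002]
(0.4808, 0.2945, 0.17, 93.3) [ 0.8872 -0.6884 -0.0029] [-0.0001  0.     -0.0409]
21099 ((0.6318831443786621, 8.682534098625183e-05), (0.09782727807760239, 0.08932308852672577), 78.07746887207031) [0.16473893 0.16599944 0.18327326]
```

View pics/w4.png

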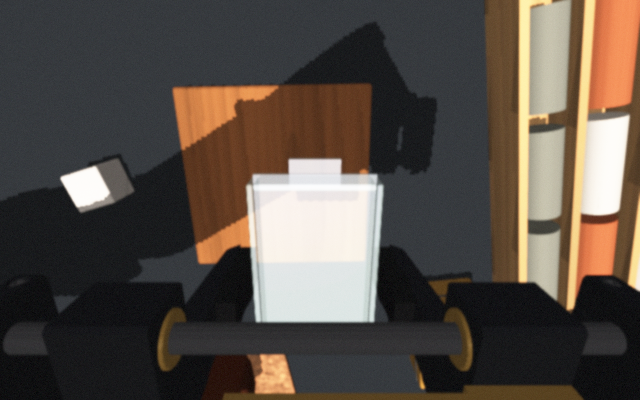

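The boat hangs level in the fingers, centred on the TCP, with the spout at (315,170). I'll carry it to the pan and turn it 15° on the way, which suits the cube's orientation.

{"fn": "send_rows", "kwargs": {"series": [[0.05,-0.04,0,0,0,-0.004,0.6],[0.13,-0.1,0,0,0,-0.008,0.6],[0.22,-0.17,0,0,0,-0.012,0.6],[0.31,-0.24,0,0,0,-0.016,0.6],[0.4,-0.31,0,0,0,-0.02,0.6],[0.49,-0.38,0,0,0,-0.024,0.6],[0.58,-0.45,0,0,0,-0.028,0.6],[0.67,-0.52,0,0,0,-0.032,0.6],[0.76,-0.59,0,0,0,-0.036,0.6],[0.84,-0.65,0,0,0,-0.041,0.6],[0.887,-0.688,0,0,0,-0.041,0.6],[0.887,-0.688,0,0,0,-0.041,0.6]]}}

```text
time: 20.2
tcp_pos: [0.4794, 0.2963, 0.1694]
ee_rot: [-0.0, 0.685, 0.729, -0.0]
ft_force: [0.1, 0.3, -0.7]
grip_width: 0.674
gripper_force: 12.0
```

```bash
python3 -c "
from h import *
plan((.4808,.2945,.092,93.3),(.4808,.2945,.087,93.3))"
```

```text
t 20.2 p [0.4794 0.2963 0.1694] phi 93.54 grip 0.674 12.0 F [ 0.1  0.3 -0.7]
(0.4808, 0.2945, 0.092, 93.3) [-0.0063  0.0044  0.258 ] [-0.0001 -0.0001  0.0007]
(0.4808, 0.2945, 0.087, 93.3) [-0.0063  0.0044  0.2746] [-0.0001 -0.0001  0.0007]
```

{"fn": "send_rows", "kwargs": {"series": [[-0.006,0.004,0.06,0,0,0,0.6],[-0.006,0.004,0.13,0,0,0,0.6],[-0.006,0.004,0.19,0,0,0,0.6],[-0.006,0.004,0.23,0,0,0,0.6],[-0.006,0.004,0.25,0,0,0,0.6],[-0.006,0.004,0.26,0,0,0,0.6],[-0.006,0.004,0.267,0,0,0,0.6],[-0.006,0.004,0.27,0,0,0,0.6],[-0.006,0.004,0.273,0,0,0,0.6],[-0.006,0.004,0.273,0,0,0,0.6]]}}

```text
time: 21.45
tcp_pos: [0.4826, 0.2928, 0.0878]
ee_rot: [0.0, 0.686, 0.727, 0.0]
ft_force: [0.3, -0.2, 1.6]
grip_width: 0.683
gripper_force: 12.0
```

{"fn": "send_rows", "kwargs": {"series": [[0,0,0.004,0,0,0,0.6],[0,0,0.004,0,0,0,0.6]]}}

```text
time: 21.7
tcp_pos: [0.4826, 0.2929, 0.0876]
ee_rot: [0.0, 0.686, 0.727, 0.0]
ft_force: [-2.9, -3.3, 11.8]
grip_width: 0.682
gripper_force: 12.0
```

{"fn": "send_rows", "kwargs": {"series": [[0,0,-0.003,0,0,0,0.7],[0,0,-0.003,0,0,0,0.85],[0,0,-0.003,0,0,0,0.95],[0,0,-0.003,0,0,0,0.95],[0,0,-0.003,0,0,0,0.95],[0,0,-0.03,0,0,0,0.95],[0,0,-0.1,0,0,0,0.95],[0,0,-0.2,0,0,0,0.95],[0,0,-0.35,0,0,0,0.95],[0,0,-0.4,0,0,0,0.95],[0,0,-0.4,0,0,0,0.95]]}}

```text
time: 23.08
tcp_pos: [0.483, 0.2931, 0.2077]
ee_rot: [0.001, 0.686, 0.727, 0.001]
ft_force: [-0.2, 0.2, 0.4]
grip_width: 0.952
gripper_force: 0.0
```

```bash
python3 -c "
from h import *
snap('wrist','w5'); plan((.4273,.032,.2,5),(.4273,.032,.2,4))
P,ok=cloud('w5'); Z=P[...,2]; X=P[...,0];Y=P[...,1]; v,u=np.mgrid[:400,:640]
m=ok&(v<300)&(abs(X-.48)<.06)&(abs(Y-.295)<.08)&(Z>.09)&(Z<.108);q=P[m]; print(len(q),cv2.minAreaRect(q[:,:2].astype(np.float32)),np.percentile(q[:,2],[5,50,95]))
m=ok&(v<300)&(abs(X-.48)<.09)&(abs(Y-.295)<.09)&(Z>.076)&(Z<.108);q=P[m]; print(len(q),cv2.minAreaRect(q[:,:2].astype(np.float32)))"
```

```text
t 23.12 p [0.4824 0.2925 0.2063] phi 93.34 grip 0.946 0.0 F [-0.  -0.3 -0.7]
(0.4273, 0.032, 0.2, 5) [-0.8561 -0.2338  0.0212] [1.000e-04 0.000e+00 2.454e-01]
(0.4273, 0.032, 0.2, 4) [-0.8561 -0.2338  0.0212] [ 1.000e-04 -0.000e+00  2.482e-01]
2228 ((0.4814494848251343, 0.2982301115989685), (0.06024613603949547, 0.10124363750219345), 3.2188220024108887) [0.09211331 0.09995865 0.10128728]
16017 ((0.4800741970539093, 0.294248104095459), (0.12907929718494415, 0.12876465916633606), 36.004730224609375)
```

View pics/w5.png

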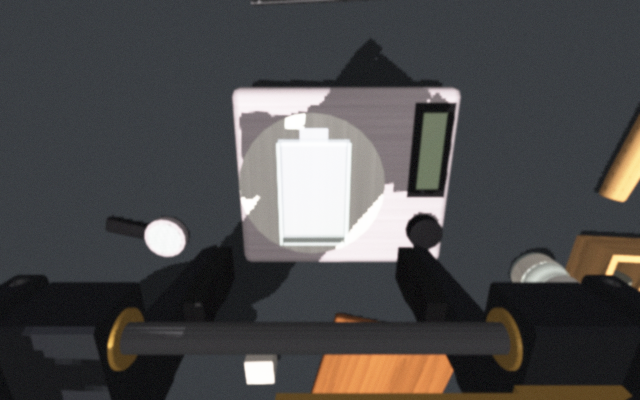

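The boat stands level on the pan at (314,190). Its centre is (0.4815, 0.2927), about 2 mm off the pan's centre, and its yaw is 3.2°. Cube next.

{"fn": "send_rows", "kwargs": {"series": [[-0.06,-0.02,0,0,0,0.028,0.8],[-0.15,-0.04,0,0,0,0.056,0.8],[-0.25,-0.07,0,0,0,0.084,0.8],[-0.35,-0.1,0,0,0,0.112,0.8],[-0.45,-0.12,0,0,0,0.14,0.8],[-0.55,-0.15,0,0,0,0.168,0.8],[-0.65,-0.18,0,0,0,0.196,0.8],[-0.75,-0.2,0,0,0,0.224,0.8],[-0.83,-0.225,0,0,0,0.246,0.8],[-0.856,-0.234,0.05,0,0,0.246,0.8],[-0.856,-0.234,0.1,0,0,0.246,0.8],[-0.856,-0.234,0.1,0,0,0.246,0.8]], "grip_force": 15}}

```text
time: 24.62
tcp_pos: [0.426, 0.0327, 0.1747]
ee_rot: [-0.0, 0.999, 0.042, -0.002]
ft_force: [-0.2, -0.4, 0.9]
grip_width: 0.805
gripper_force: 0.0
```

```bash
python3 -c "
from h import *
plan((.4273,.032,.011,4.8))"
```

```text
t 24.62 p [0.426  0.0327 0.1747] phi 4.84 grip 0.805 0.0 F [-0.2 -0.4  0.9]
(0.4273, 0.032, 0.011, 4.8) [0.0062 0.003  0.5456] [-0.0001  0.0006  0.0001]
```

{"fn": "send_rows", "kwargs": {"series": [[0.004,0.003,0.1,0,0,0,0.7],[0.004,0.003,0.22,0,0,0,0.7],[0.004,0.003,0.34,0,0,0,0.7],[0.004,0.003,0.44,0,0,0,0.7],[0.004,0.003,0.51,0,0,0,0.7],[0.004,0.003,0.545,0,0,0,0.7],[0.004,0.003,0.545,0,0,0,0.7],[0.004,0.003,0.545,0,0,0,0.3],[0.004,0.003,0.545,0,0,0,0.3],[0.004,0.003,0.545,0,0,0,0.3],[0.004,0.003,0.545,0,0,0,0.3],[0.004,0.003,0.545,0,0,0,0.3]]}}

```text
time: 26.12
tcp_pos: [0.429, 0.0315, 0.0133]
ee_rot: [0.0, 0.999, 0.042, 0.0]
ft_force: [-0.5, 0.1, 7.2]
grip_width: 0.405
gripper_force: 15.0
```

{"fn": "send_rows", "kwargs": {"series": [[0,0,0,0,0,0,0.3],[0,0,0,0,0,0,0.3],[0,0,-0.04,0,0,0,0.3],[0,0,-0.12,0,0,0,0.3],[0,0,-0.22,0,0,0,0.3],[0,0,-0.34,0,0,0,0.3],[0,0,-0.46,0,0,0,0.3],[0,0,-0.56,0,0,0,0.3],[0,0,-0.6,0,0,0,0.3],[0,0,-0.6,0,0,0,0.3]]}}

```text
time: 27.38
tcp_pos: [0.4287, 0.0314, 0.1931]
ee_rot: [0.0, 0.999, 0.042, 0.0]
ft_force: [0.4, -1.5, -2.1]
grip_width: 0.409
gripper_force: 15.0
```

```bash
python3 -c "
from h import *
plan((.4815,.2927,.2,3.2))"
```

```text
t 27.38 p [0.4287 0.0314 0.1931] phi 4.77 grip 0.409 15.0 F [ 0.4 -1.5 -2.1]
(0.4815, 0.2927, 0.2, 3.2) [ 0.2479 -0.8535 -0.023 ] [ 0.     -0.0002  0.0044]
```

{"fn": "send_rows", "kwargs": {"series": [[0.02,-0.06,-0.02,0,0,0,0.3],[0.04,-0.15,-0.02,0,0,0,0.3],[0.07,-0.25,-0.02,0,0,0,0.3],[0.1,-0.35,-0.02,0,0,0,0.3],[0.13,-0.45,-0.02,0,0,0.004,0.3],[0.16,-0.55,-0.02,0,0,0.004,0.3],[0.19,-0.65,-0.02,0,0,0.004,0.3],[0.22,-0.75,-0.02,0,0,0.004,0.3],[0.24,-0.82,-0.02,0,0,0.004,0.3],[0.25,-0.853,-0.02,0,0,0.004,0.3],[0.25,-0.853,0.05,0,0,0.004,0.3],[0.25,-0.853,0.05,0,0,0.004,0.3]]}}

```text
time: 28.88
tcp_pos: [0.481, 0.2911, 0.1762]
ee_rot: [0.001, 1.0, 0.029, -0.002]
ft_force: [0.1, -0.1, -1.0]
grip_width: 0.409
gripper_force: 15.0
```

```bash
python3 -c "
from h import *
snap('wrist','w6');plan((.4823,.2927,.1,3.2),(.4823,.2927,.0963,3.2))"
```

```text
t 28.93 p [0.4816 0.2916 0.1772] phi 3.3 grip 0.408 15.0 F [-0.1 -0.3 -1.2]
(0.4823, 0.2927, 0.1, 3.2) [ 0.0029 -0.004   0.2572] [0.0003 0.0003 0.0003]
(0.4823, 0.2927, 0.0963, 3.2) [ 0.0029 -0.004   0.2695] [0.0003 0.0003 0.0003]
```

View pics/w6.png

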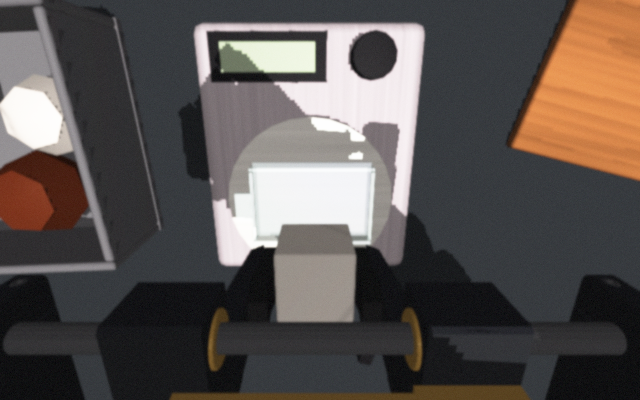

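The cube hangs level at (315,270) above the boat at (312,200), both square to each other. Lowering gently.

{"fn": "send_rows", "kwargs": {"series": [[0.003,-0.004,0.05,0,0,0,0.3],[0.003,-0.004,0.11,0,0,0,0.3],[0.003,-0.004,0.16,0,0,0,0.3],[0.003,-0.004,0.2,0,0,0,0.3],[0.003,-0.004,0.23,0,0,0,0.3],[0.003,-0.004,0.247,0,0,0,0.3],[0.003,-0.004,0.256,0,0,0,0.3],[0.003,-0.004,0.263,0,0,0,0.3],[0.003,-0.004,0.266,0,0,0,0.3],[0.003,-0.004,0.266,0,0,0,0.3]]}}

```text
time: 30.18
tcp_pos: [0.4829, 0.2941, 0.0982]
ee_rot: [-0.0, 1.0, 0.029, 0.0]
ft_force: [-0.6, -1.0, -2.3]
grip_width: 0.407
gripper_force: 15.0
```

{"fn": "send_rows", "kwargs": {"series": [[0,0,0.004,0,0,0,0.3],[0,0,0.004,0,0,0,0.3]]}}

```text
time: 30.42
tcp_pos: [0.4828, 0.294, 0.0968]
ee_rot: [0.0, 1.0, 0.029, -0.0]
ft_force: [0.2, -0.3, -0.7]
grip_width: 0.408
gripper_force: 15.0
```

{"fn": "send_rows", "kwargs": {"series": [[0,0,0.004,0,0,0,0.3],[0,0,0.004,0,0,0,0.3]]}}

```text
time: 30.68
tcp_pos: [0.4829, 0.2941, 0.0964]
ee_rot: [0.0, 1.0, 0.029, 0.0]
ft_force: [-2.4, -1.6, 6.8]
grip_width: 0.409
gripper_force: 15.0
```

{"fn": "send_rows", "kwargs": {"series": [[0,0,-0.002,0,0,0,0.43],[0,0,-0.002,0,0,0,0.46],[0,0,-0.002,0,0,0,0.46],[0,0,-0.002,0,0,0,0.46],[0,0,-0.02,0,0,0,0.46],[0,0,-0.06,0,0,0,0.46],[0,0,-0.12,0,0,0,0.46],[0,0,-0.2,0,0,0,0.46],[0,0,-0.3,0,0,0,0.75],[0,0,-0.38,0,0,0,0.75],[0,0,-0.38,0,0,0,0.75]]}}

```text
time: 32.05
tcp_pos: [0.4841, 0.295, 0.2125]
ee_rot: [-0.001, 1.0, 0.029, 0.002]
ft_force: [-0.1, 0.4, -0.8]
grip_width: 0.747
gripper_force: 0.0
```

```bash
python3 -c "
from h import *
snap('wrist','w7'); plan((.49,0,.21,-10))
P,ok=cloud('w7'); Z=P[...,2]; X=P[...,0];Y=P[...,1]; v,u=np.mgrid[:400,:640]
for a,b in((.09,.106),(.112,.13)):
  m=ok&(v<300)&(abs(X-.48)<.06)&(abs(Y-.295)<.08)&(Z>a)&(Z<b);q=P[m]; print(len(q),cv2.minAreaRect(q[:,:2].astype(np.float32)),np.percentile(q[:,2],[5,50,95]))"
```

```text
t 32.1 p [0.4833 0.2943 0.2108] phi 3.34 grip 0.745 0.0 F [0.5 0.3 0.2]
(0.49, 0, 0.21, -10) [-0.0349  0.9807  0.0018] [-0.0002 -0.0003  0.037 ]
2338 ((0.4816420078277588, 0.298605352640152), (0.0599798783659935, 0.10099867731332779), 3.2551932334899902) [0.09173561 0.09994657 0.10153773]
2026 ((0.48111647367477417, 0.29395341873168945), (0.03655482083559036, 0.0356384739279747), 4.058852672576904) [0.11783892 0.11949943 0.12056567]
```

View pics/w7.png

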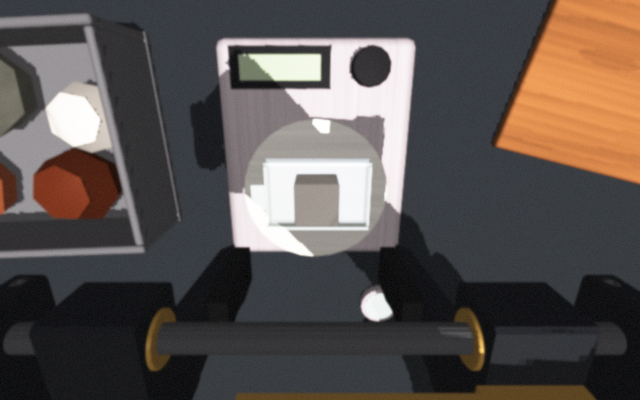

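The cube lies flat in the middle of the boat at (316,200), and its top at z=0.1195 is as expected. Now the specimens go back, ore first.

{"fn": "send_rows", "kwargs": {"series": [[-0.005,0.12,0,0,0,0.01,0.75],[-0.01,0.25,0,0,0,0.02,0.75],[-0.015,0.38,0,0,0,0.03,0.75],[-0.02,0.5,0,0,0,0.037,0.75],[-0.025,0.63,0,0,0,0.037,0.75],[-0.03,0.75,0,0,0,0.037,0.75],[-0.032,0.87,0,0,0,0.037,0.75],[-0.035,0.96,0,0,0,0.037,0.75],[-0.035,0.98,0,0,0,0.037,0.75],[-0.035,0.98,0,0,0,0.037,0.75]], "grip_force": 35}}

```text
time: 33.35
tcp_pos: [0.4892, 0.0006, 0.2092]
ee_rot: [-0.0, 0.996, -0.087, -0.0]
ft_force: [-0.0, 1.2, 0.4]
grip_width: 0.752
gripper_force: 0.0
```

```bash
python3 -c "
from h import *
plan((.487,-.2245,.21,-10),(.487,-.2245,.0555,-10))"
```

```text
t 33.35 p [0.4892 0.0006 0.2092] phi -9.97 grip 0.752 0.0 F [-0.   1.2  0.4]
(0.487, -0.2245, 0.21, -10) [ 0.1227  0.7401 -0.003 ] [-0.      0.0001  0.0001]
(0.487, -0.2245, 0.0555, -10) [0.1231 0.7403 0.512 ] [-0.      0.0001  0.0001]
```

{"fn": "send_rows", "kwargs": {"series": [[0.02,0.12,0,0,0,0,0.75],[0.04,0.25,0,0,0,0,0.75],[0.06,0.38,0,0,0,0,0.75],[0.085,0.51,0,0,0,0,0.75],[0.105,0.63,0,0,0,0,0.75],[0.12,0.72,0,0,0,0,0.75],[0.123,0.74,0,0,0,0,0.75],[0.123,0.74,0.1,0,0,0,0.75],[0.123,0.74,0.22,0,0,0,0.75],[0.123,0.74,0.34,0,0,0,0.75],[0.123,0.74,0.45,0,0,0,0.75],[0.123,0.74,0.51,0,0,0,0.75]]}}

```text
time: 34.85
tcp_pos: [0.4872, -0.2225, 0.0551]
ee_rot: [-0.001, 0.996, -0.086, -0.001]
ft_force: [-0.8, -0.5, 0.8]
grip_width: 0.749
gripper_force: 0.0
```

{"fn": "send_rows", "kwargs": {"series": [[0,0,0,0,0,0,0.75],[0,0,0,0,0,0,0.4],[0,0,0,0,0,0,0.4],[0,0,0,0,0,0,0.4],[0,0,0,0,0,0,0.4],[0,0,0,0,0,0,0.4],[0,0,-0.04,0,0,0,0.4],[0,0,-0.12,0,0,0,0.4],[0,0,-0.2,0,0,0,0.4],[0,0,-0.24,0,0,0,0.4],[0,0,-0.24,0,0,0,0.4]]}}

```text
time: 36.22
tcp_pos: [0.4875, -0.2254, 0.1292]
ee_rot: [0.0, 0.996, -0.087, 0.001]
ft_force: [0.5, -0.3, -5.1]
grip_width: 0.544
gripper_force: 35.0
```

```bash
python3 -c "
from h import *
plan((.5375,-.0415,.13,-10),(.5375,-.0415,.0615,-10))"
```

```text
t 36.23 p [ 0.4875 -0.2254  0.1292] phi -9.99 grip 0.544 35.0 F [ 0.5 -0.3 -5.1]
(0.5375, -0.0415, 0.13, -10) [ 0.0577 -0.6327 -0.0029] [ 0.0001 -0.0002  0.    ]
(0.5375, -0.0415, 0.0615, -10) [ 0.0575 -0.6328  0.2254] [ 0.0001 -0.0002  0.    ]
```

{"fn": "send_rows", "kwargs": {"series": [[0.01,-0.1,0,0,0,0,0.4],[0.02,-0.2,0,0,0,0,0.4],[0.03,-0.32,0,0,0,0,0.4],[0.04,-0.44,0,0,0,0,0.4],[0.05,-0.55,0,0,0,0,0.4],[0.058,-0.634,0,0,0,0,0.4],[0.058,-0.634,0.07,0,0,0,0.4],[0.058,-0.634,0.14,0,0,0,0.4],[0.058,-0.634,0.19,0,0,0,0.4],[0.058,-0.634,0.21,0,0,0,0.4],[0.058,-0.634,0.22,0,0,0,0.4],[0.058,-0.634,0.22,0,0,0,0.4]]}}

```text
time: 37.72
tcp_pos: [0.5373, -0.0407, 0.0637]
ee_rot: [0.0, 0.996, -0.087, -0.0]
ft_force: [-3.5, 0.6, 5.6]
grip_width: 0.543
gripper_force: 35.0
```

{"fn": "send_rows", "kwargs": {"series": [[0,0,0.005,0,0,0,0.4],[0,0,0.005,0,0,0,0.4]]}}

```text
time: 37.98
tcp_pos: [0.5375, -0.0407, 0.0636]
ee_rot: [0.0, 0.996, -0.087, -0.0]
ft_force: [-10.1, 1.0, 21.6]
grip_width: 0.541
gripper_force: 35.0
```

{"fn": "send_rows", "kwargs": {"series": [[0,0,-0.006,0,0,0,0.45],[0,0,-0.006,0,0,0,0.6],[0,0,-0.006,0,0,0,0.75],[0,0,-0.006,0,0,0,0.75],[0,0,-0.006,0,0,0,0.75],[0,0,-0.1,0,0,0,0.75],[0,0,-0.25,0,0,0,0.75],[0,0,-0.4,0,0,0,0.75],[0,0.15,-0.48,0,0,0,0.75],[0,0.3,-0.48,0,0,0,0.75],[0,0.45,-0.48,0,0,0,0.75],[0,0.45,-0.48,0,0,0,0.75]]}}

```text
time: 39.48
tcp_pos: [0.5128, -0.1782, 0.205]
ee_rot: [0.001, 0.996, -0.09, -0.0]
ft_force: [-0.4, 0.2, 0.2]
grip_width: 0.752
gripper_force: 0.0
```

```bash
python3 -c "
from h import *
snap('wrist','w8'); plan((.4825,-.3275,.21,-10),(.4825,-.3275,.0555,-10))
P,ok=cloud('w8'); Z=P[...,2]; X=P[...,0];Y=P[...,1]; v,u=np.mgrid[:400,:640]
def f(n,m):
  q=P[m&ok&(v<300)]; print(n,len(q),cv2.minAreaRect(q[:,:2].astype(np.float32)) if len(q) else 0,np.percentile(q[:,2],[5,50,95]) if len(q) else 0)
o=(abs(X-.537)<.05)&(abs(Y+.04)<.045)
f('ore',o&(Z>.03)&(Z<.115));f('oretop',o&(Z>.085)&(Z<.115)); f('core',(abs(X-.482)<.04)&(abs(Y+.326)<.04)&(Z>.102)&(Z<.115))"
```

```text
t 39.52 p [ 0.5135 -0.1753  0.205 ] phi -10.17 grip 0.75 0.0 F [ 0.2  0.9 -0.3]
(0.4825, -0.3275, 0.21, -10) [-0.0122  0.5177 -0.0166] [ 0.0001  0.     -0.0005]
(0.4825, -0.3275, 0.0555, -10) [-0.0121  0.5175  0.4984] [ 0.0001  0.     -0.0005]
ore 5099 ((0.5328220129013062, -0.040981441736221313), (0.047762010246515274, 0.06643106788396835), 79.69658660888672) [0.04240016 0.09270798 0.10358497]
oretop 3060 ((0.5324507355690002, -0.04083437845110893), (0.047700509428977966, 0.04485105350613594), 79.44000244140625) [0.08871675 0.09560856 0.10439841]
core 2677 ((0.4822128713130951, -0.32924485206604004), (0.047430459409952164, 0.047063376754522324), 37.72740936279297) [0.10493363 0.1065297  0.10764851]
```

The ore is back within about 3 mm and upright. The core measures (0.4822, -0.3292), so I'll grip it there.

{"fn": "send_rows", "kwargs": {"series": [[-0.003,0.12,0,0,0,0,0.75],[-0.006,0.25,0,0,0,0,0.75],[-0.009,0.38,0,0,0,0,0.75],[-0.012,0.48,0,0,0,0,0.75],[-0.012,0.522,0.02,0,0,0,0.75],[-0.012,0.522,0.08,0,0,0,0.75],[-0.012,0.522,0.18,0,0,0,0.75],[-0.012,0.522,0.3,0,0,0,0.75],[-0.012,0.522,0.41,0,0,0,0.75],[-0.012,0.522,0.47,0,0,0,0.75],[-0.012,0.522,0.495,0,0,0,0.75],[-0.012,0.522,0.495,0,0,0,0.75]], "grip_force": 30}}

```text
time: 41.02
tcp_pos: [0.4838, -0.3269, 0.0567]
ee_rot: [-0.0, 0.996, -0.087, 0.0]
ft_force: [0.4, -0.2, -0.2]
grip_width: 0.752
gripper_force: 0.0
```

{"fn": "send_rows", "kwargs": {"series": [[0,0,0,0,0,0,0.75],[0,0,0,0,0,0,0.4],[0,0,0,0,0,0,0.4],[0,0,0,0,0,0,0.4],[0,0,0,0,0,0,0.4],[0,0,0,0,0,0,0.4],[0,0,-0.06,0,0,0,0.4],[0,0,-0.16,0,0,0,0.4],[0,0,-0.28,0,0,0,0.4],[0,0,-0.4,0,0,0,0.4],[0,0,-0.5,0,0,0,0.4],[0,0,-0.5,0,0,0,0.4]]}}

```text
time: 42.52
tcp_pos: [0.4844, -0.3273, 0.2087]
ee_rot: [0.001, 0.996, -0.087, 0.002]
ft_force: [0.4, 0.1, -5.3]
grip_width: 0.536
gripper_force: 30.0
```

```bash
python3 -c "
from h import *
plan((.518,-.13,.21,-10))"
```

```text
t 42.52 p [ 0.4844 -0.3273  0.2087] phi -9.95 grip 0.536 30.0 F [ 0.4  0.1 -5.3]
(0.518, -0.13, 0.21, -10) [-0.0034 -0.667  -0.0049] [ 0.0001 -0.0005  0.0002]
```

{"fn": "send_rows", "kwargs": {"series": [[0,-0.06,0,0,0,0,0.4],[0,-0.16,0,0,0,0,0.4],[0,-0.28,0,0,0,0,0.4],[0,-0.4,0,0,0,0,0.4],[0,-0.52,0,0,0,0,0.4],[-0.003,-0.62,0,0,0,0,0.4],[-0.003,-0.74,0,0,0,0,0.4],[0,-0.84,0,0,0,0,0.4],[0,-0.9,0,0,0,0,0.4],[0,-0.9,0,0,0,0,0.4]]}}

```text
time: 43.78
tcp_pos: [0.5295, -0.0596, 0.2057]
ee_rot: [-0.0, 0.996, -0.085, -0.001]
ft_force: [-0.2, -0.1, -5.1]
grip_width: 0.538
gripper_force: 30.0
```

```bash
python3 -c "
from h import *
plan((.5535,.0540,.21,-10),(.5535,.0540,.065,-10))"
```

```text
t 43.77 p [ 0.5295 -0.0596  0.2057] phi -9.8 grip 0.538 30.0 F [-0.2 -0.1 -5.1]
(0.5535, 0.054, 0.21, -10) [ 0.0143 -0.3866 -0.0141] [-0.0001  0.0003  0.0006]
(0.5535, 0.054, 0.065, -10) [ 0.0152 -0.3864  0.4693] [-0.0001  0.0003  0.0006]
```

{"fn": "send_rows", "kwargs": {"series": [[0.004,-0.1,-0.01,0,0,0,0.4],[0.008,-0.22,-0.01,0,0,0,0.4],[0.012,-0.33,-0.01,0,0,0,0.4],[0.015,-0.387,0,0,0,0,0.4],[0.015,-0.387,0.06,0,0,0,0.4],[0.015,-0.387,0.16,0,0,0,0.4],[0.015,-0.387,0.27,0,0,0,0.4],[0.015,-0.387,0.37,0,0,0,0.4],[0.015,-0.387,0.43,0,0,0,0.4],[0.015,-0.387,0.455,0,0,0,0.4],[0.015,-0.387,0.467,0,0,0,0.4],[0.015,-0.387,0.467,0,0,0,0.4]]}}

```text
time: 45.28
tcp_pos: [0.5552, 0.052, 0.0671]
ee_rot: [-0.0, 0.996, -0.087, 0.001]
ft_force: [-0.8, 0.2, -4.5]
grip_width: 0.537
gripper_force: 30.0
```

{"fn": "send_rows", "kwargs": {"series": [[0,0,0.005,0,0,0,0.4],[0,0,0.005,0,0,0,0.4]]}}

```text
time: 45.52
tcp_pos: [0.555, 0.0522, 0.0654]
ee_rot: [-0.0, 0.996, -0.087, 0.0]
ft_force: [0.2, 0.7, -5.4]
grip_width: 0.538
gripper_force: 30.0
```

{"fn": "send_rows", "kwargs": {"series": [[0,0,0.005,0,0,0,0.4],[0,0,0.005,0,0,0,0.4],[0,0,0.008,0,0,0,0.4],[0,0,0.008,0,0,0,0.4]]}}

```text
time: 46.02
tcp_pos: [0.5548, 0.0521, 0.0632]
ee_rot: [0.0, 0.996, -0.087, 0.0]
ft_force: [-2.8, -1.1, 5.2]
grip_width: 0.539
gripper_force: 30.0
```

Seated. Release, rise and back off, then check everything.

{"fn": "send_rows", "kwargs": {"series": [[0,0,0,0,0,0,0.45],[0,0,0,0,0,0,0.6],[0,0,0,0,0,0,0.75],[0,0,0,0,0,0,0.75],[0,0,0,0,0,0,0.75],[0,0,-0.1,0,0,0,0.75],[0,0,-0.25,0,0,0,0.75],[0,0,-0.4,0,0,0,0.75],[0,0.1,-0.48,0,0,0,0.75],[0,0.25,-0.6,0,0,0,0.75],[0,0.3,-0.7,0,0,0,0.75],[0,0.3,-0.7,0,0,0,0.75]]}}

```text
time: 47.52
tcp_pos: [0.5404, -0.0381, 0.2748]
ee_rot: [0.0, 0.996, -0.088, 0.002]
ft_force: [-1.3, 0.4, -0.3]
grip_width: 0.746
gripper_force: 0.0
```

```bash
python3 -c "
from h import *
snap('wrist','w9'); snap('side','side9'); plan()
P,ok=cloud('w9'); Z=P[...,2]; X=P[...,0];Y=P[...,1]; v,u=np.mgrid[:400,:640]
def f(n,m):
  q=P[m&ok]; r=cv2.minAreaRect(q[:,:2].astype(np.float32)) if len(q) else 0; print(n,len(q),r,np.percentile(q[:,2],[5,50,95]) if len(q) else 0)
b=(v<240)
f('oretop',b&(abs(X-.537)<.05)&(abs(Y+.04)<.045)&(Z>.085)&(Z<.115)); f('core',b&(abs(X-.552)<.04)&(abs(Y-.053)<.04)&(Z>.108)&(Z<.12))
P,ok=cloud('side9'); Z=P[...,2]; X=P[...,0];Y=P[...,1]
f('cube',(abs(X-.481)<.04)&(abs(Y-.293)<.04)&(Z>.113)&(Z<.13))"
```

```text
t 47.62 p [ 0.5389 -0.036   0.2722] phi -9.96 grip 0.75 0.0 F [ 0.3  1.3 -1.6]
oretop 1873 ((0.5325341820716858, -0.03990108519792557), (0.0477512888610363, 0.04462210834026337), 79.08787536621094) [0.09083012 0.09587517 0.10465037]
core 1751 ((0.5535836815834045, 0.05141434445977211), (0.0466204397380352, 0.04736310616135597), 77.0057373046875) [0.11110729 0.1125093  0.11370386]
cube 513 ((0.4809522032737732, 0.29553669691085815), (0.03607304394245148, 0.037209175527095795), 2.6050407886505127) [0.11671921 0.11913998 0.12084229]
```

View pics/side9.png

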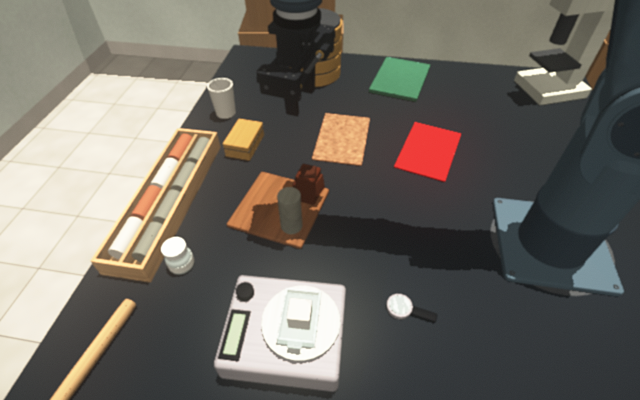

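The core at (290,211) and ore at (310,185) stand within about 3 mm of their starting places. The boat and cube are on the pan at (300,315), and the jar and weight box haven't moved. Handing in.

```bash
python3 -c "
from station import bot
print(bot.close_job())"
```

```text
the job is handed in; nothing more can be done
None
```

I handed the job in at about 48 s: the boat is on the pan about 2 mm off centre with the cube flat in it, the core and ore are upright on the stand within about 3 mm of where they started, and the jar and weight box weren't touched; the hand-in gave no verdict.

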